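Hold an angle offcut in the drilling fixture

TASK

Put the aluminium angle offcut on the bed of the drilling fixture, wide leg flat on the bed, upright leg flush along the fence and its end up against the stop block, without shifting the stop or disturbing the other things on the bench. Then hold it there for drilling with one diagonal push into its inside corner, pressing it firmly (10 newtons or so each way) down on the bed and against the fence, the robot touching nothing but the angle. Finish while still holding: do not let go or back off.

Things in the scene. Friction and masses are not known exactly. Their poses are not given: they have to be found in the camera images.
- angle: Workpiece: loose offcut of aluminium angle (L-profile), 0.2-0.32 kg, right of the fixture. Origin: centre of its underside. x along its 120 mm length, y across, z up. Wide leg flat: 60 mm (y -30 to +30), 8 mm thick. Short leg upright: y +22 to +30, full length, its top at z = 45 mm. Outer face y = +30; inside corner y = +22, z = 8. Starts within 0.6 rad of yaw 0.
- angle_heel (a point): Point on the angle at its frame's (-60, +30, 0) mm: the lower outer edge below the upright leg, at the end that goes against the stop. Axes as angle. Seated, it meets stop_corner.
- fixture: The drilling fixture, fixed to the bench, at a different place and yaw each time: dark steel base plate 320 x 210 mm, 10 mm thick, with bed, fence and stop on it. Origin: centre of the plate's underside, on the bench. x along the fence, y towards the fence (fence on the left at yaw 0), z up.
- bed: Bright steel bed plate 280 (x) x 145 mm (y), top 20 mm above the bench. Origin 10 mm below the top, axes as the fixture; top spans x -140 to +140, y -90 to +55 mm. The angle, bed, fence and stop are smooth, lightly oiled metal: friction of the angle on bed and fence is about 0.25 to 0.35 of the load and takes up a little of any push.
- fence: Dark steel fence bar on the bed's +y edge, 280 mm long, 26 mm thick, its top 44 mm above the bed top (as high as the angle). Origin: centre of its underside, level with the bed's underside; the face that the angle bears on is at y = -13 mm of this frame.
- stop_corner (a point): Where the stop block's face (its +x side), the fence face and the bed top meet. x along the fence away from the stop, y into the fence, z up. The stop is an aluminium block, x -30 to 0, y -51 to -1 mm, 31 mm high, with a black thumb knob on top reaching 47 mm above the bed. It is tightened: does not slide below about 60 N.
- stop (a joint): Position of the stop block along the fence (m), differing each time, -0.04 to 0.04; grows along the fixture's +x; 0 puts the stop face at x = -60 mm of the fixture.
- flat_bar: Bystander: loose flat aluminium bar 160 x 30 x 8 mm, lying on the bench. Origin: centre of its underside.
- cleaner: Bystander: standing white cleaner bottle, 64 mm across, 170 mm high. Origin: centre of its underside.
- caster: Bystander: caster wheel 100 mm across, 28 mm thick, lying flat (hub to 32 mm). Origin: centre of its underside.
Mind the look-alikes: they are no part of the job. Leave any green, orange or turquoise look-alike of the angle alone.

How it is judged:
By the outcome, as a careful person would: the job done as asked, in the order asked, and still so for the second after the job is handed in, while the arm keeps its last pose, push and grip.
It also fails if it takes over 54 s, if anything falls off the work surface, if the arm or the gripper's body presses on something with over 40 N, if the wrist force passes 120 N, or if a joint passes its speed limit or range.

ROBOT

A 7-joint arm with a two-finger parallel gripper is mounted at the origin on the work surface. World frame = base frame: x ahead of the robot, y to its left, z up, the work surface at z = 0. Lengths are in m, angles in rad, forces in N, time in s.
With the tool pointing down it reaches from about 0.4 to 0.875 m from the base axis. Payload 19.3 kg.
Tool frame: the origin (TCP) lies at the very end of the fingers, on their centre line; the grasp point (between the pads) lies bot.grasp_offset behind it (bot.grasp_offset is the distance from the TCP to the grasp point, in m); z points along the fingers, y is the direction in which the jaws open and shut (so a half turn about z gives the same grasp; the last joint's range is limited). The gripper opens to 85 mm and grips with 20 to 120 N. Pads are 22 mm wide; open, the fingers measure 114 mm over their backs; the gripper's body (76 mm by 85 mm) begins 54 mm behind the grasp point. The pads swing forward as they close: fully open they stand 13 mm farther back than shut.
Start: joints at [1.231, 0.521, -0.036, 1.599, 0.021, 1.021, -0.113], TCP at [0.167, -0.602, 0.231] pointing down, gripper open.
Joint ranges: [-2.91, 2.91], [-0.3, 2.13], [-1.5, 1.42], [0.17, 2.43], [-1.26, 4.41], [0.16, 1.93], [-2.52, 2.52]. Speed limits (rad/s): [1.89, 1.89, 2.39, 2.39, 3.01, 3.01, 3.01].

INTERFACE

Orientations are given as [roll, pitch, yaw] about the fixed x, y, z axes, in that order (R = Rz(yaw) Ry(pitch) Rx(roll)).
In Python, from workcell import bot gives the robot as it stands. The module is installed in compiled form; this text tells all that it offers.
- The arm moves only by the shell command python3 -m handwheel 'ROWS' [OPENING] [FORCE]. ROWS is JSON, a list of rows, each a list of 6 numbers: the shift along the tool's x, y, z as a fraction of full scale, then the turn, a rotation vector about the tool's x, y, z as a fraction of full scale. In form: [[x, y, z, rx, ry, rz], ...]. A call has 1 to 8 rows; each row shifts and turns the commanded pose from where the row before left it, along the tool's axes as they then stand; what a row does not reach is not made up. Full scale, the value 1, is 0.025 m for a shift and 360 degrees for a turn. A row lasts 1/8 s, in which the tool goes at most 62.5 mm and 10.7 degrees, less where a joint would pass 70% of its speed; a pose out of reach is approached as far as the arm can. A call with a number of a shift or a turn outside -1 to 1 is refused whole. A call with a gripper value outside its range is refused whole. OPENING is the closure, from -1 (fully open) to 1 (shut), set as the call begins (- or left out, the last holds). The fingers move at their own pace and stop on an object; FORCE is the grip in N (left out, the last holds). Time passes only in rows, so rows that do not move let the fingers close. It gives the time, the measured TCP pose, the force and the opening at its end, in the units of the state.
- bot.observe(): the state, without advancing time (a new reading comes with each control period).
- bot.grab_frame(name): name is "scene" or "top" or "wrist"; returns a dict with "pixels" (384x512x3 uint8, blue, green, red), "vertical_fov" (degrees; the focal length in pixels is half the picture's height over the tangent of half this angle, whatever the lens; pixels are square), "cx", "cy" (the principal point, pixels), "R" (3x3) and "t" (3): a world point X has camera coordinates R X + t. Camera axes: x right, y down, z forward; pixel columns grow to the right and rows downward; lengths in m; the calibration is good to about 2 mm. A picture is of the moment at which its call begins. There is no depth.
- bot.job_done(): hands the job in, once; it reports no verdict.
Trained networks look in a picture, given as the dict that the camera call returned (one of the last four; its "shot" number tells which), for a name from the list of things; names that differ only in an ending like _2 or _b are one class to them, and where a whole thing is asked for, a point or a joint stands for the part that bears it (a point fixed in the world has none). Each returns a list of dicts, best first, with "score" (0 to 1); they miss things now and then, are a little off and sometimes report something else, mostly with a low value. They report only what shows in the picture. A call takes as long as a camera call. They do not tell look-alikes from the thing itself.
- bot.trace(picture, thing): "region" (384x512 bool, what is visible of it) and "point" ([column, row] in pixels, amid what is visible of it).
The state is a dict: "clock": time; "qpos": joint angles; "qd": joint speeds; "joint_efforts": joint torques, N m; "position": TCP position; "tool_rot": TCP orientation; "force": force on the tool from outside, world axes, zero at the start; "moment": the same for the moment, N m; "grip_width": finger opening in m.
Only numpy, scipy, OpenCV 4.12 (cv2) and the standard library are available. Lean on these libraries where they do the work, as an engineer would, in place of code of your own. Each camera call takes 0.05 s, during which the arm holds its last target.

## Working session

There is one attempt and no reset: what is moved stays moved. The work goes in short steps, Python scripts to look and compute and a shell command to move; the robot and the scene stay as the last step left them, time stands still between calls to the robot, and variables do not carry over. Pictures are saved under pics/ and viewed, and the job is handed in when it is done.

```bash
mkdir -p pics; ls
cat > h.py <<'E'
import numpy as np,cv2
from workcell import bot
def snap(n,f):
    p=bot.grab_frame(n); cv2.imwrite('pics/'+f,p['pixels']); return p
def K(p):
    h=p['pixels'].shape[0]; return h/2/np.tan(np.radians(p['vertical_fov'])/2)
def ray(p,uv,z):
    f=K(p);R=np.array(p['R']);t=np.array(p['t'])
    d=R.T@np.array([(uv[0]-p['cx'])/f,(uv[1]-p['cy'])/f,1.]);c=-R.T@t
    return c+d*(z-c[2])/d[2]
def proj(p,X):
    R=np.array(p['R']);t=np.array(p['t']);c=R@np.array(X)+t
    return np.array([p['cx']+K(p)*c[0]/c[2],p['cy']+K(p)*c[1]/c[2]])
E
python3 - <<'E'
from h import *
s=bot.observe(); print(s,bot.grasp_offset)
for n in ['scene','top','wrist']:
    p=snap(n,n+'0.png'); print(n,p['vertical_fov'],p['cx'],p['cy'],-np.array(p['R']).T@p['t'])
E
```

```text
pics
{'clock': 0.0, 'qpos': array([ 1.23080505,  0.52201728, -0.03633015,  1.5999572 ,  0.0211773 ,
        1.02112673, -0.1128128 ]), 'qd': array([-5.05821768e-04, -8.63642970e-05, -4.23462044e-04, -5.85697378e-04,
       -1.33572363e-03,  9.68802595e-04, -5.23859549e-05]), 'joint_efforts': array([ 6.98089548e-05, -9.27094173e+01,  1.98019691e+00, -3.69935381e+01,
        1.78548211e-02,  8.19649897e-03,  7.03783689e-05]), 'position': array([ 0.16646843, -0.6020879 ,  0.23074186]), 'tool_rot': array([-3.14046967e+00,  5.95133206e-05,  2.69758136e-01]), 'force': array([-0.09486745, -0.18417315,  0.78115152]), 'moment': array([ 0.02547841, -0.04991217, -0.01002189]), 'grip_width': 0.08556386020256167} 0.0187
scene 42.9783214108938 258.59245545247103 190.0587400663263 [1.14214806 0.57116577 1.07942676]
top 57.78781071601025 258.710663679324 193.5013433789627 [ 0.36724224 -0.09862275  1.10307336]
wrist 66.22235757783072 252.06788679878923 194.1225463405911 [ 0.24015677 -0.58288212  0.37387669]
```

View pics/scene0.png

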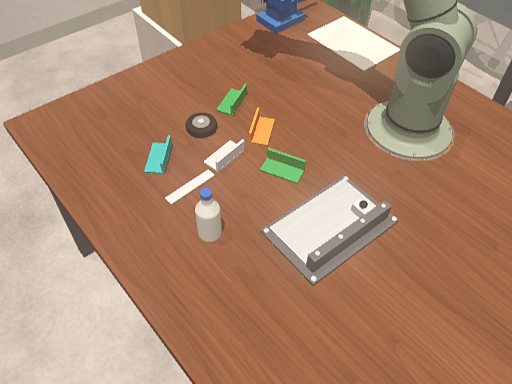

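View pics/top0.png

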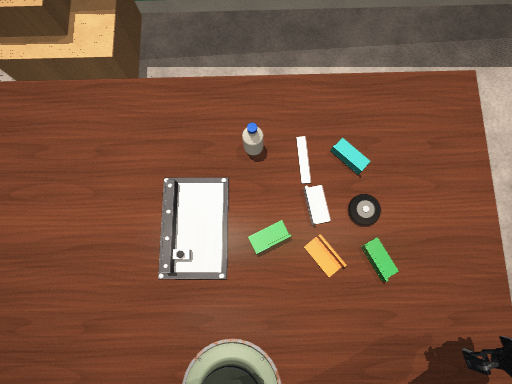

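View pics/wrist0.png

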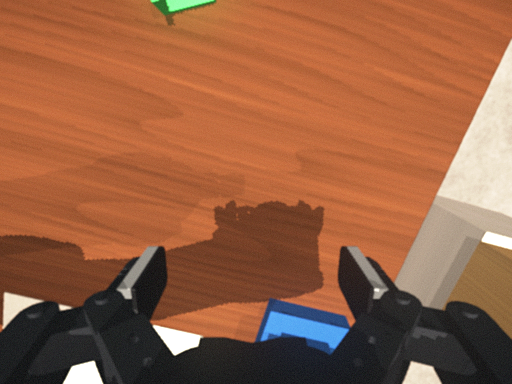

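The loose aluminium angle is the white one, at about (317,204) in top and (225,155) in scene. The flat bar is almost touching its far end, at (305,184) in top. The fixture is at (195,228) in top, with the fence on its left side and the stop knob at (180,254).

```bash
cat > fit.py <<'E'
from h import *
from scipy.optimize import minimize
def box(x0,x1,y0,y1,z0,z1): return np.array([[x,y,z] for x in(x0,x1) for y in(y0,y1) for z in(z0,z1)])/1000.
ANG=[box(-60,60,-30,30,0,8),box(-60,60,22,30,0,45)]
FIX=[box(-160,160,-105,105,0,10),box(-140,140,-90,55,10,20),box(-140,140,55,81,10,64)]
BAR=[box(-80,80,-15,15,0,8)]
def T(q,P):
    c,s=np.cos(q[2]),np.sin(q[2]); return P@np.array([[c,s,0],[-s,c,0],[0,0,1]])+[q[0],q[1],q[3] if len(q)>3 else 0]
def sil(p,M,q,S=4):
    im=np.zeros((384*S,512*S),np.uint8)
    for b in M:
        u=np.array([proj(p,X) for X in T(q,b)]); u=(u+0.5)*S
        cv2.fillConvexPoly(im,cv2.convexHull(np.round(u*16).astype(np.int32)),255,shift=4)
    return cv2.resize(im,(512,384),interpolation=cv2.INTER_AREA)/255.
def fit(views,M,q0,z=0):
    def cost(q):
        c=0
        for p,r in views:
            m=sil(p,M,list(q)+[z]); c+=1-np.minimum(m,r).sum()/np.maximum(m,r).sum()
        return c
    q0=np.array(q0,float)
    for s in ([.02,.02,.15],[.004,.004,.03]):
        r=minimize(cost,q0,method='Nelder-Mead',options=dict(initial_simplex=np.vstack([q0]+[q0+np.eye(3)[i]*s[i] for i in range(3)]),xatol=1e-4,fatol=1e-4)); q0=r.x
    return r.x,r.fun/len(views)
def overlay(p,items,f,crop=None,S=6):
    im=cv2.resize(p['pixels'],None,fx=S,fy=S,interpolation=cv2.INTER_CUBIC)
    for M,q,col in items:
        for b in M:
            u=[tuple(np.round((proj(p,X)+.5)*S).astype(int)) for X in T(q,b)]
            for i in range(8):
                for k in(1,2,4):
                    if not i&k: cv2.line(im,tuple(map(int,u[i])),tuple(map(int,u[i|k])),col,1)
    x0,y0,x1,y1=crop; im=im[y0*S:y1*S,x0*S:x1*S]
    k=min(800/im.shape[1],600/im.shape[0],1); cv2.imwrite('pics/'+f,cv2.resize(im,None,fx=k,fy=k,interpolation=cv2.INTER_AREA))
E
python3 - <<'E'
from fit import *
import pickle
t=snap('top','top1.png'); s=snap('scene','scene1.png')
R={}
for th in ['angle','fixture','flat_bar','stop','bed','fence']:
    for n,p in(('top',t),('scene',s)):
        o=bot.trace(p,th); R[th,n]=o
        print(th,n,[(round(a['score'],2),np.round(a['point']).tolist(),int(a['region'].sum())) for a in o[:6]])
pickle.dump((t,s,R),open('d.pkl','wb'))
print(ray(t,(317,204),.008),ray(t,(195,228),.02))
E
```

```text
angle top [(0.92, [378.0, 260.0], 778), (0.91, [350.0, 156.0], 703), (0.88, [322.0, 253.0], 816), (0.71, [316.0, 206.0], 723), (0.7, [265.0, 235.0], 686), (0.45, [252.0, 141.0], 522)]
angle scene [(0.96, [235.0, 98.0], 520), (0.79, [162.0, 159.0], 665), (0.7, [284.0, 164.0], 1015), (0.62, [225.0, 157.0], 656), (0.62, [260.0, 131.0], 586), (0.16, [207.0, 219.0], 1014)]
fixture top [(0.63, [193.0, 232.0], 6691), (0.61, [200.0, 226.0], 4037)]
fixture scene [(0.65, [328.0, 228.0], 7759)]
flat_bar top [(0.76, [305.0, 157.0], 441)]
flat_bar scene [(0.85, [189.0, 187.0], 505)]
stop top [(0.77, [177.0, 253.0], 201)]
stop scene [(0.56, [362.0, 209.0], 221)]
bed top [(0.74, [201.0, 225.0], 3991)]
bed scene [(0.67, [317.0, 219.0], 3603), (0.56, [345.0, 235.0], 1685), (0.43, [188.0, 188.0], 530)]
fence top [(0.84, [166.0, 229.0], 1164)]
fence scene [(0.86, [345.0, 236.0], 1763)]
[ 0.54656906 -0.27917645  0.008     ] [0.47737952 0.10659633 0.02      ]
```

Run:
```python
from fit import *
import pickle
t,s,R=pickle.load(open('d.pkl','rb'))
def near(o,c): return min(o,key=lambda a:np.hypot(*(np.array(a['point'])-c)))['region'].astype(float)
def run(th,ct,cs,M,q0,z=0):
    a=(t,near(R[th,'top'],ct));b=(s,near(R[th,'scene'],cs))
    for v in([a,b],[a],[b]): 
        q,f=fit(v,M,q0,z); print(th,np.round(q,4),round(f,3))
        if len(v)==2: r=q
    return r
qa=run('angle',(316,206),(225,157),ANG,[.547,-.279,.1])
qf=run('fixture',(193,232),(328,228),FIX,[.477,.107,0])
qb=run('flat_bar',(305,157),(189,187),BAR,[.67,-.25,.05])
pickle.dump((qa,qf,qb),open('q.pkl','wb'))
it=[(ANG,qa,(0,0,255)),(FIX,qf,(255,0,0)),(BAR,qb,(0,160,0))]
overlay(t,it,'ov_t.png',(150,120,350,290)); overlay(s,it,'ov_s.png',(150,120,410,290))
```

```text
angle [ 0.5456 -0.2761  0.183 ] 0.058
angle [ 0.5462 -0.2765  0.1866] 0.043
angle [ 0.5441 -0.2764  0.1918] 0.065
fixture [ 0.4822  0.1132 -0.0208] 0.021
fixture [ 0.4847  0.1135 -0.0219] 0.023
fixture [ 0.4813  0.1126 -0.0216] 0.016
flat_bar [ 0.6965 -0.2404  0.0681] 0.102
flat_bar [ 0.6988 -0.2401  0.0614] 0.093
flat_bar [ 0.6937 -0.2403  0.078 ] 0.094
```

View pics/ov_t.png

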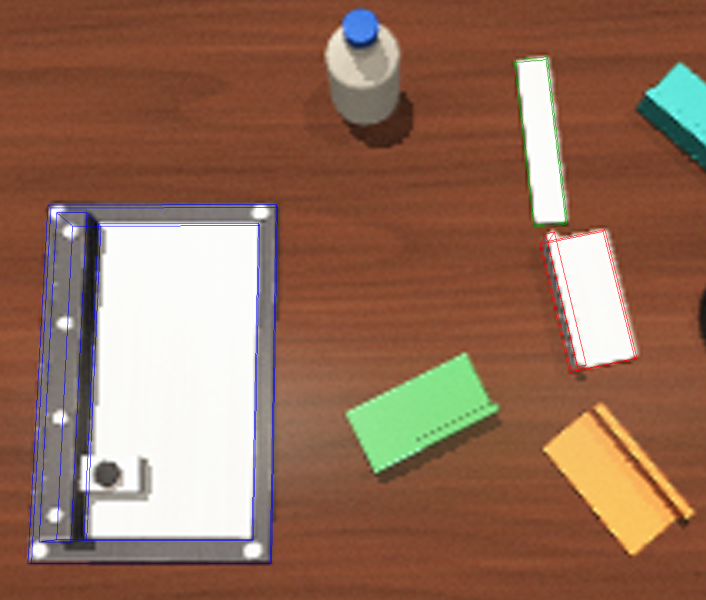

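View pics/ov_s.png

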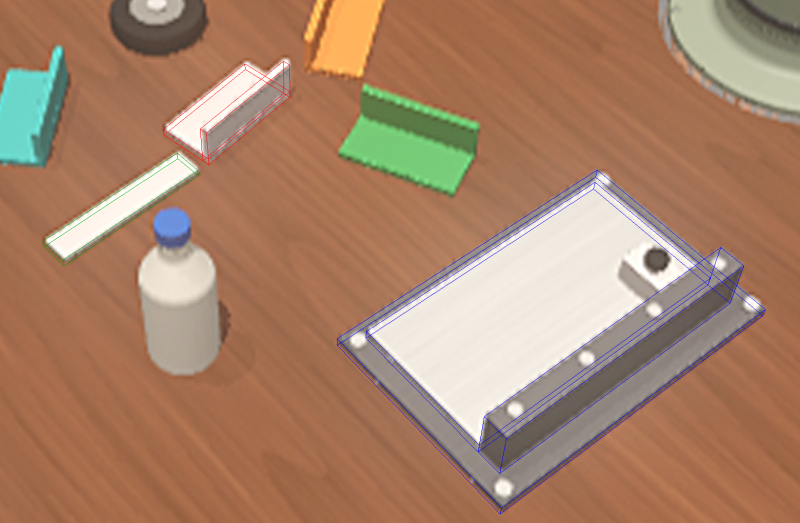

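The wireframes sit well on the angle, fixture and bar. Next, the stop position.

Run:
```python
from fit import *
import pickle
t,s,R=pickle.load(open('d.pkl','rb')); qa,qf,qb=pickle.load(open('q.pkl','rb'))
# knob and block in views
def stopM(d): 
    return [box(-90+d,-60+d,4,54,20,51)]
def knob(d): return [box(-90+d+8,-60+d-8,22,36,51,67)]
for n,p in(('top',t),('scene',s)):
    r=R['stop',n][0]['region'].astype(float); best=[]
    for d in np.arange(-45,46,1.):
        m=sil(p,stopM(d)+knob(d),qf); 
        # remove fence occlusion in scene
        if n=='scene': m=m*(1-sil(p,[FIX[2]],qf))
        best.append((np.minimum(m,r).sum()/np.maximum(m,r).sum(),d))
    print(n,sorted(best)[-4:])
d=(sorted(best)[-1][1])
it=[(stopM(d),qf,(0,0,255))]
overlay(t,it,'st_t.png',(155,225,235,290),10); overlay(s,it,'st_s.png',(320,170,400,230),10)
```

```text
top [(np.float64(0.8689535309184047), np.float64(-8.0)), (np.float64(0.8698856881572932), np.float64(-11.0)), (np.float64(0.9063689276919634), np.float64(-9.0)), (np.float64(0.924873607820458), np.float64(-10.0))]
scene [(np.float64(0.8247929997476163), np.float64(-13.0)), (np.float64(0.8254468242785041), np.float64(-16.0)), (np.float64(0.8351457292501322), np.float64(-15.0)), (np.float64(0.8355949867384049), np.float64(-14.0))]
```

```bash
cd pics; python3 -c "
import cv2
a=cv2.imread('st_t.png');b=cv2.imread('st_s.png');a=cv2.resize(a,(400,int(400*a.shape[0]/a.shape[1])));b=cv2.resize(b,(400,int(400*b.shape[0]/b.shape[1])));h=min(a.shape[0],b.shape[0]);cv2.imwrite('st.png',cv2.hconcat([a[:h],b[:h]]))"
```

```text
(no output)
```

View pics/st.png

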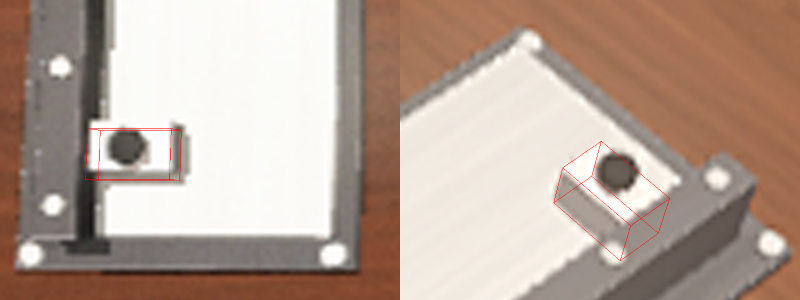

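Top and scene put the stop offset between −9 and −14 mm, so I'll take about −11 mm and let contact refine it. Turn to the angle's yaw first.

```bash
cat > need.py <<'E'
import sys
from h import *
from scipy.spatial.transform import Rotation as Ro
# usage: need.py x y z [r p y]
s=bot.observe(); R=Ro.from_euler('xyz',s['tool_rot'])
a=list(map(float,sys.argv[1:])); d=R.inv().apply(np.array(a[:3])-s['position'])
print('pos',np.round(s['position'],4),'rot',np.round(s['tool_rot'],4),'F',np.round(s['force'],1),'w',round(s['grip_width'],4),'t',s['clock'])
print('frac total',np.round(d/.025,3))
if len(a)>3: print('rot frac',np.round((R.inv()*Ro.from_euler('xyz',a[3:])).as_rotvec()/(2*np.pi),4))
E
python3 -m handwheel '[[0,0,0,0,0,0.0135]]' - ; python3 need.py 0.5408 -0.2505 0.12 3.14159 0 0.185
```

```text
clock: 0.98
position: [0.1665, -0.6024, 0.2313]
tool_rot: [-3.142, -0.0, 0.183]
force: [0.1, 0.2, 0.6]
grip_width: 0.0858
pos [ 0.1665 -0.6024  0.2313] rot [-3.1416e+00 -1.0000e-04  1.8340e-01] F [0.1 0.2 0.6] w 0.0858 t 0.975
frac total [ 17.289 -11.109   4.453]
rot frac [-0.     -0.     -0.0003]
```

```bash
python3 -m handwheel '[[0.96,-0.617,0,0,0,0],[0.96,-0.617,0,0,0,0],[0.96,-0.617,0,0,0,0],[0.96,-0.617,0,0,0,0],[0.96,-0.617,0,0,0,0],[0.96,-0.617,0,0,0,0],[0.96,-0.617,0,0,0,0],[0.96,-0.617,0,0,0,0]]' && python3 -m handwheel '[[0.96,-0.617,0,0,0,0],[0.96,-0.617,0,0,0,0],[0.96,-0.617,0,0,0,0],[0.96,-0.617,0,0,0,0],[0.96,-0.617,0,0,0,0],[0.96,-0.617,0,0,0,0],[0.96,-0.617,0,0,0,0],[0.96,-0.617,0,0,0,0]]'; python3 need.py 0.5408 -0.2505 0.12 3.14159 0 0.185
```

```text
clock: 1.98
position: [0.3333, -0.4451, 0.2314]
tool_rot: [3.141, -0.0, 0.185]
force: [0.5, 0.1, 0.3]
grip_width: 0.0855
clock: 2.98
position: [0.4993, -0.2885, 0.2314]
tool_rot: [3.142, -0.0, 0.185]
force: [0.1, 0.3, -0.7]
grip_width: 0.0856
pos [ 0.4993 -0.2885  0.2314] rot [ 3.1415e+00 -1.0000e-04  1.8480e-01] F [ 0.1  0.3 -0.7] w 0.0856 t 2.975
frac total [ 1.912 -1.191  4.455]
rot frac [ 0. -0. -0.]
```

```bash
python3 -m handwheel '[[0.95,-0.6,0.5,0,0,0],[0.95,-0.6,1,0,0,0],[0,0,1,0,0,0],[0,0,1,0,0,0],[0,0,0,0,0,0]]'; python3 need.py 0.5408 -0.2505 0.12 3.14159 0 0.185
python3 - <<'E'
from fit import *
import pickle
qa,qf,qb=pickle.load(open('q.pkl','rb'))
w=snap('wrist','w1.png')
overlay(w,[(ANG,qa,(0,0,255))],'w1o.png',(0,0,512,384),2)
E
```

```text
clock: 3.6
position: [0.539, -0.2506, 0.1425]
tool_rot: [-3.14, 0.002, 0.185]
force: [-0.1, 0.4, 0.2]
grip_width: 0.0857
pos [ 0.539  -0.2506  0.1425] rot [-3.1401e+00  2.4000e-03  1.8510e-01] F [-0.1  0.4  0.2] w 0.0857 t 3.6
frac total [0.074 0.011 0.9  ]
rot frac [-0.0002  0.0004  0.    ]
```

View pics/w1o.png

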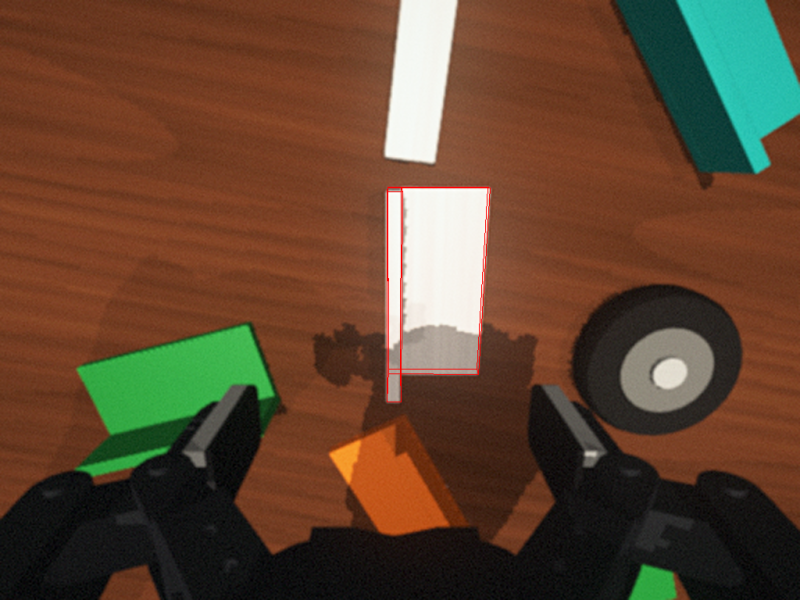

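The wrist picture shows the fitted wireframe lying on the angle (about (395–490, 187–400)), with the upright leg midway between the fingers. Now partly close, descend, and grip.

```bash
python3 -m handwheel '[[0.07,0,1,0,0.0004,0],[0,0,1,0,0,0],[0,0,1,0,0,0],[0,0,0.5,0,0,0],[0,0,0,0,0,0]]' -0.3; python3 need.py 0.5408 -0.2505 0.021 3.14159 0 0.185
```

```text
clock: 4.28
position: [0.5418, -0.2507, 0.0566]
tool_rot: [-3.142, -0.002, 0.185]
force: [-0.2, 0.2, 0.2]
grip_width: 0.0555
pos [ 0.5418 -0.2507  0.0566] rot [-3.1415e+00 -2.4000e-03  1.8480e-01] F [-0.2  0.2  0.2] w 0.0555 t 4.275
frac total [-0.041 -0.015  1.424]
rot frac [-0.     -0.0004 -0.    ]
```

```bash
python3 -m handwheel '[[-0.04,0,0.7,0,-0.0004,0],[0,0,0.7,0,0,0],[0,0,0,0,0,0]]' -0.3; python3 -m handwheel '[[0,0,0,0,0,0],[0,0,0,0,0,0],[0,0,0,0,0,0],[0,0,0,0,0,0]]' 1 60; python3 need.py 0.5408 -0.2505 0.021 3.14159 0 0.185
python3 - <<'E'
from h import *
snap('wrist','w2.png')
E
```

```text
clock: 4.65
position: [0.5399, -0.2504, 0.0198]
tool_rot: [-3.14, 0.002, 0.185]
force: [-0.3, -0.1, 0.2]
grip_width: 0.0556
clock: 5.15
position: [0.5411, -0.251, 0.0219]
tool_rot: [3.141, -0.001, 0.185]
force: [-0.5, -0.4, 5.7]
grip_width: 0.0064
pos [ 0.5411 -0.251   0.0219] rot [ 3.1411e+00 -8.0000e-04  1.8480e-01] F [-0.5 -0.4  5.7] w 0.0064 t 5.15
frac total [-0.007 -0.02   0.034]
rot frac [ 0.0001 -0.0001 -0.    ]
```

View pics/w2.png

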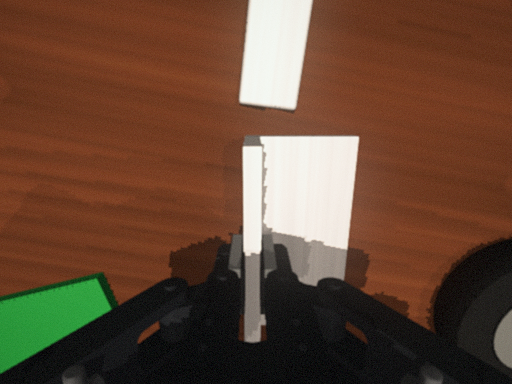

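The jaws hold the upright leg, at about (253,260) in the wrist view. Lift.

```bash
python3 -m handwheel '[[0,0,-0.4,0,0,0],[0,0,-0.8,0,0,0],[0,0,-1,0,0,0],[0,0,-1,0,0,0],[0,0,-1,0,0,0],[0,0,-0.5,0,0,0.0164],[0,0,0,0,0,0.0164],[0,0,0,0,0,0]]'; python3 need.py 0.4836 0.1312 0.135 3.14159 0 -0.021;  python3 - <<'E'
from h import *
snap('wrist','w3.png')
E
```

```text
clock: 6.2
position: [0.5409, -0.2507, 0.14]
tool_rot: [3.141, -0.001, -0.02]
force: [0.6, -0.4, -3.0]
grip_width: 0.0067
pos [ 0.5409 -0.2507  0.14  ] rot [ 3.1412e+00 -1.0000e-03 -2.0400e-02] F [ 0.6 -0.4 -3. ] w 0.0067 t 6.2
frac total [ -2.604 -15.226   0.193]
rot frac [ 0.0001 -0.0002  0.0001]
```

View pics/w3.png

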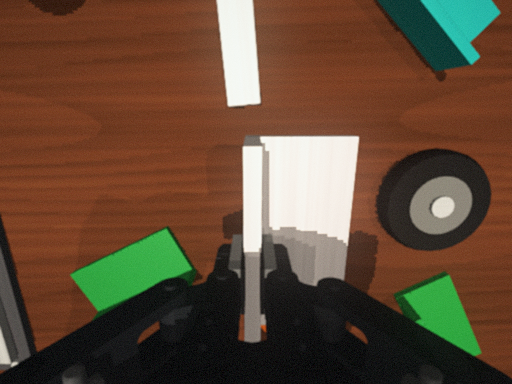

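The angle is lifted (−3 N) and unchanged in the grip. Now carry it across in 16 rows.

```bash
python3 -m handwheel '[[-0.163,-0.95,0,0,0,0],[-0.163,-0.95,0,0,0,0],[-0.163,-0.95,0,0,0,0],[-0.163,-0.95,0,0,0,0],[-0.163,-0.95,0,0,0,0],[-0.163,-0.95,0,0,0,0],[-0.163,-0.95,0,0,0,0],[-0.163,-0.95,0,0,0,0]]' && python3 -m handwheel '[[-0.163,-0.95,0,0,0,0],[-0.163,-0.95,0,0,0,0],[-0.163,-0.95,0,0,0,0],[-0.163,-0.95,0,0,0,0],[-0.163,-0.95,0,0,0,0],[-0.163,-0.95,0,0,0,0],[-0.163,-0.9,0,0,0,0],[-0.163,-0.9,0,0,0,0]]'; python3 -m handwheel '[[0,0,0,0,0,0]]'; python3 need.py 0.4836 0.1312 0.048 3.14159 0 -0.021;  python3 - <<'E'
from fit import *
import pickle
qa,qf,qb=pickle.load(open('q.pkl','rb'))
s=bot.observe()
def held(s): # angle pose in air
    y=s['tool_rot'][2]; c,sn=np.cos(y),np.sin(y); p=s['position']; return [p[0]+sn*.026,p[1]-c*.026,y,p[2]-.0219]
M=[box(-101,-71,4,54,20,51)]
w=snap('wrist','w4.png'); overlay(w,[(FIX,qf,(255,0,0)),(ANG,held(s),(0,0,255)),(M,qf,(0,160,0))],'w4o.png',(0,0,512,384),2)
w=snap('top','t4.png'); overlay(w,[(FIX,qf,(255,0,0)),(ANG,held(s),(0,0,255)),(M,qf,(0,160,0))],'t4o.png',(140,160,260,290),6)
E
```

```text
clock: 7.25
position: [0.512, -0.0594, 0.1391]
tool_rot: [-3.142, -0.0, -0.018]
force: [0.4, 0.2, -3.2]
grip_width: 0.0066
clock: 8.25
position: [0.4834, 0.1287, 0.1391]
tool_rot: [-3.142, -0.0, -0.018]
force: [0.2, -0.2, -2.7]
grip_width: 0.0068
clock: 8.38
position: [0.4832, 0.1297, 0.1391]
tool_rot: [-3.141, -0.0, -0.016]
force: [0.4, -1.1, -2.5]
grip_width: 0.007
pos [0.4832 0.1297 0.1391] rot [-3.141  -0.     -0.0161] F [ 0.4 -1.1 -2.5] w 0.007 t 8.375
frac total [ 0.015 -0.059  3.642]
rot frac [-0.0001 -0.      0.0008]
```

View pics/w4o.png

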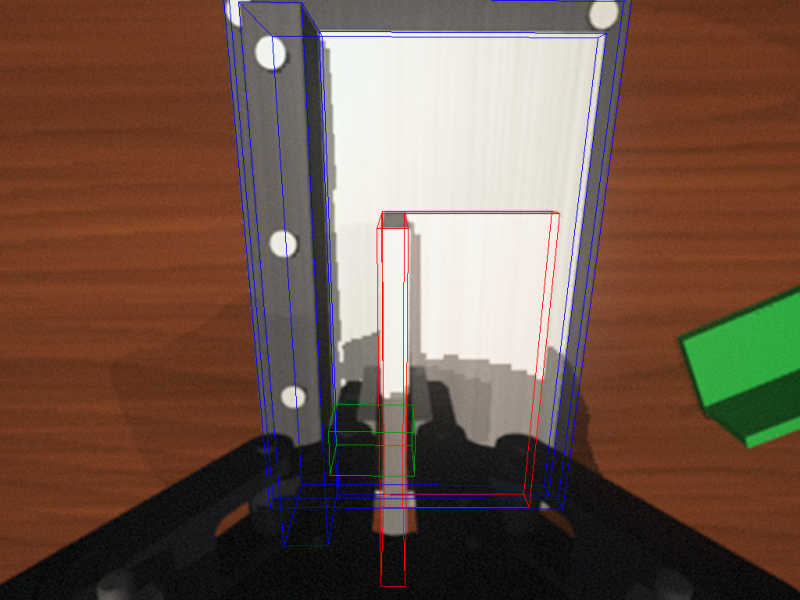

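View pics/t4o.png

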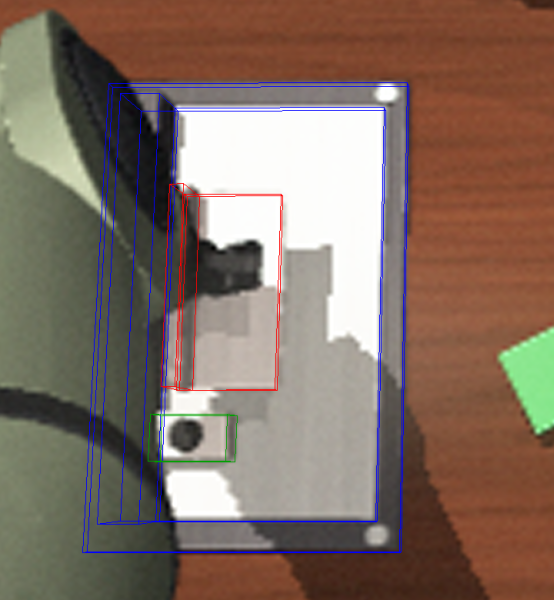

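Model and picture agree: the held angle is over the bed, 12 mm clear of the stop and about 33 mm from the fence. Now lower it.

```bash
python3 -m handwheel '[[0,0,0.8,0,0,0],[0,0,1,0,0,0],[0,0,1,0,0,0],[0,0,0.7,0,0,0.0006],[0,-0.03,0.1,0,0,0],[0,0,0,0,0,0]]'; python3 need.py 0.4836 0.1312 0.042 3.14159 0 -0.021
```

```text
clock: 9.22
position: [0.4838, 0.1285, 0.0492]
tool_rot: [-3.142, -0.0, -0.025]
force: [-0.4, 1.1, -2.5]
grip_width: 0.0064
pos [0.4838 0.1285 0.0492] rot [-3.1415e+00 -3.0000e-04 -2.4900e-02] F [-0.4  1.1 -2.5] w 0.0064 t 9.225
frac total [-0.012 -0.109  0.289]
rot frac [-0.     -0.     -0.0006]
```

```bash
python3 -m handwheel '[[0,0,0.1,0,0,0],[0,0,0.1,0,0,0],[0,0,0,0,0,0]]';python3 -m handwheel '[[0,0,0.06,0,0,0],[0,0,0,0,0,0]]';python3 -m handwheel '[[0,0,0.06,0,0,0],[0,0,0,0,0,0]]'
```

```text
clock: 9.6
position: [0.4836, 0.1287, 0.0438]
tool_rot: [3.142, -0.0, -0.025]
force: [0.4, 0.1, -2.1]
grip_width: 0.0067
clock: 9.85
position: [0.4835, 0.1287, 0.0422]
tool_rot: [3.142, 0.0, -0.025]
force: [0.1, -0.0, -3.3]
grip_width: 0.007
clock: 10.1
position: [0.4836, 0.1288, 0.0418]
tool_rot: [-3.142, -0.0, -0.025]
force: [-8.2, -1.6, 26.0]
grip_width: 0.0072
```

Bed contact at 26 N. Ease off slightly, then slide along −x to the stop.

```bash
python3 -m handwheel '[[0,0,-0.035,0,0,0],[0,0,0,0,0,0]]';python3 -m handwheel '[[-0.1,0,0,0,0,0],[-0.1,0,0,0,0,0],[-0.06,0,0,0,0,0],[0,0,0,0,0,0]]'
```

```text
clock: 10.35
position: [0.4837, 0.1288, 0.0418]
tool_rot: [-3.141, -0.0, -0.025]
force: [-1.8, -0.6, 6.2]
grip_width: 0.0069
clock: 10.85
position: [0.4771, 0.1291, 0.0418]
tool_rot: [-3.141, -0.0, -0.025]
force: [-0.2, -0.9, 5.9]
grip_width: 0.0065
```

```bash
for i in 1 2; do python3 -m handwheel '[[-0.04,0,0,0,0,0],[-0.04,0,0,0,0,0]]'|sed -n '2p;4p'; done; python3 -m handwheel '[[-0.03,0,0,0,0,0],[0,0,0,0,0,0]]'|sed -n '2p;4p'
```

```text
position: [0.4753, 0.1291, 0.0418]
force: [1.4, -0.1, 4.9]
position: [0.4733, 0.1291, 0.0418]
force: [3.0, -1.1, 4.3]
position: [0.4725, 0.1291, 0.0418]
force: [1.5, 0.4, 6.2]
```

```bash
for i in 1 ; do python3 -m handwheel '[[-0.03,0,0,0,0,0],[0,0,0,0,0,0]]'|sed -n '2p;4p'; done; python3 -m handwheel '[[-0.03,0,0,0,0,0],[0,0,0,0,0,0]]'|sed -n '2p;4p'
```

```text
position: [0.4717, 0.1292, 0.0418]
force: [1.6, 0.0, 6.5]
position: [0.4717, 0.1292, 0.0419]
force: [6.6, -0.2, 0.8]
```

```bash
python3 -m handwheel '[[-0.03,0,0,0,0,0],[0,0,0,0,0,0]]'|sed -n '2p;4p'
```

```text
position: [0.4716, 0.1293, 0.042]
force: [10.1, -1.1, -0.0]
```

```bash
python3 -m handwheel '[[-0.03,0,0,0,0,0],[0,0,0,0,0,0]]'|sed -n '2p;4p'
```

```text
position: [0.4715, 0.1293, 0.0421]
force: [13.6, -1.6, -1.2]
```

Stop contact is at x≈0.4717, as predicted, with 13.6 N (well under 60 N). Relax, then open just enough to clear both the leg and the fence.

```bash
python3 -m handwheel '[[0.09,0,0,0,0,0],[0,0,0,0,0,0]]'|sed -n '2p;4p'; python3 -m handwheel '[[0,0,0,0,0,0],[0,0,0,0,0,0],[0,0,0,0,0,0]]' 0.4
python3 - <<'E'
from h import *
snap('wrist','w5.png')
E
```

```text
position: [0.4718, 0.1291, 0.0418]
force: [2.2, 0.0, 6.3]
clock: 13.22
position: [0.4713, 0.129, 0.0416]
tool_rot: [3.141, 0.0, -0.025]
force: [0.3, -0.9, -0.1]
grip_width: 0.0258
```

View pics/w5.png

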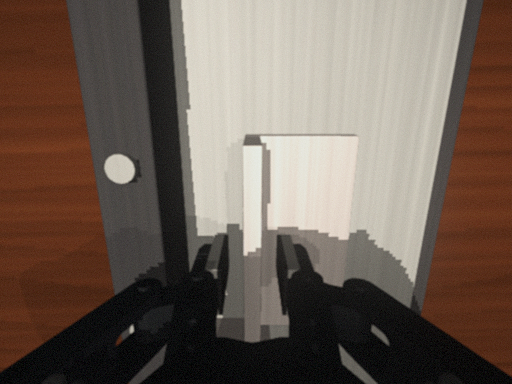

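Released; the angle stands free on the bed. Raise straight up, back off toward −y, close, and tilt 35° so the fingers point down toward the fence.

```bash
python3 -m handwheel '[[0,0,-0.5,0,0,0],[0,0,-1,0,0,0],[0,0,-1,0,0,0],[0,0,-1,0,0,0],[0,0.8,0,0,0,0],[0,0.8,0,0,0,0],[0,0,0,0,0,0]]' ; python3 -m handwheel '[[0,0,0,0.0243,0,0],[0,0,0,0.0243,0,0],[0,0,0,0.0243,0,0],[0,0,0,0.0243,0,0],[0,0,0,0,0,0]]' 1 60; python3 need.py 0.472 0.088 0.055 -2.5307 0 -0.021;python3 -c "
from h import *
print(bot.observe()['qpos'])"
```

```text
clock: 14.15
position: [0.4707, 0.0879, 0.13]
tool_rot: [3.141, -0.001, -0.027]
force: [-0.3, 0.6, 0.6]
grip_width: 0.0254
clock: 14.78
position: [0.4681, 0.0868, 0.1253]
tool_rot: [-2.64, 0.015, -0.027]
force: [0.1, -0.0, -0.7]
grip_width: -0.0
pos [0.4681 0.0868 0.1253] rot [-2.6401  0.0152 -0.0274] F [ 0.1 -0.  -0.7] w -0.0 t 14.775
frac total [0.197 1.305 2.488]
rot frac [ 0.0174  0.0015 -0.0022]
[ 0.43195066  0.5657071  -0.5319759   2.08725484 -0.42113733  0.5805379
 -1.27259412]
```

```bash
python3 -m handwheel '[[0,0,0,0.0174,0.0015,-0.002],[0,0,0,0,0,0],[0,0,0,0,0,0]]'; python3 need.py 0.472 0.088 0.055 -2.5307 0 -0.021;  python3 - <<'E'
from fit import *
import pickle
qa,qf,qb=pickle.load(open('q.pkl','rb'))
c,s=np.cos(-.021),np.sin(-.021)
q=[.4718+s*.026,.129-c*.026,-.023,.02]; pickle.dump(q,open('qp.pkl','wb')); print(q)
w=snap('wrist','w6.png'); t=snap('top','t6.png'); sc=snap('scene','s6.png')
overlay(t,[(ANG,q,(0,0,255))],'t6o.png',(140,160,260,290),6)
overlay(sc,[(ANG,q,(0,0,255)),(FIX,qf,(255,0,0))],'s6o.png',(250,130,410,290),5)
E
```

```text
clock: 15.15
position: [0.4678, 0.0905, 0.1261]
tool_rot: [-2.535, -0.001, -0.013]
force: [-0.6, 0.8, 0.3]
grip_width: -0.0001
pos [0.4678 0.0905 0.1261] rot [-2.5352e+00 -1.0000e-03 -1.3500e-02] F [-0.6  0.8  0.3] w -0.0001 t 15.15
frac total [0.166 1.701 2.28 ]
rot frac [0.0007 0.0006 0.0011]
[np.float64(0.4712540401301151), np.float64(0.10300573278931535), -0.023, 0.02]
```

View pics/w6.png

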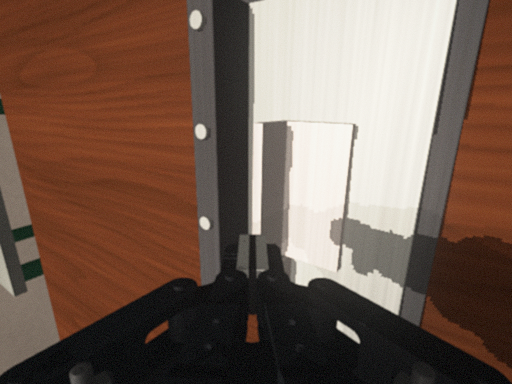

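View pics/t6o.png

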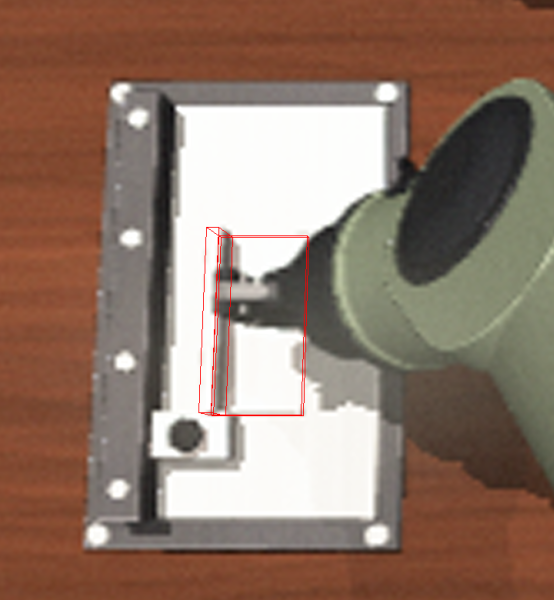

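View pics/s6o.png

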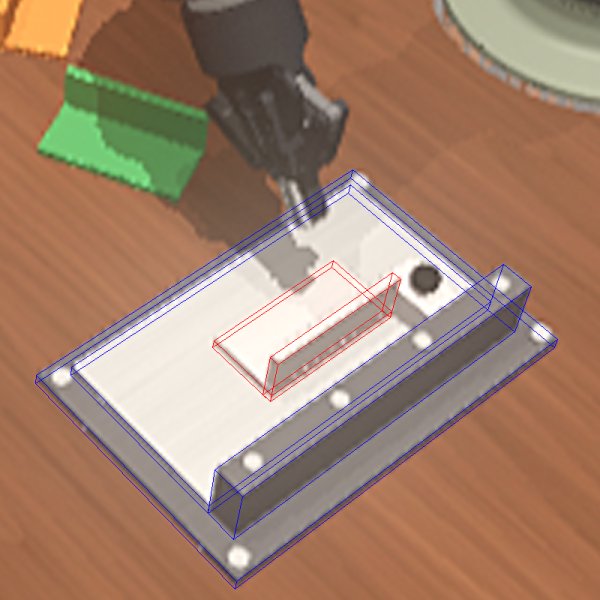

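```bash
python3 -m handwheel '[[0.08,0.6,0.8,0.0007,0.0006,0.001],[0.08,0.6,0.8,0,0,0],[0,0.5,0.7,0,0,0],[0,0,0,0,0,0]]'; python3 need.py 0.472 0.105 0.036 -2.5307 0 -0.021
```

```text
clock: 15.8
position: [0.4712, 0.0885, 0.0537]
tool_rot: [-2.528, 0.001, -0.021]
force: [-0.5, 1.0, -0.1]
grip_width: -0.0
pos [0.4712 0.0885 0.0537] rot [-2.5285e+00  1.1000e-03 -2.1000e-02] F [-0.5  1.  -0.1] w -0.0 t 15.8
frac total [ 0.019 -0.133  0.96 ]
rot frac [-0.0004  0.0001 -0.0001]
```

```bash
python3 -m handwheel '[[0,-0.07,0.45,0,0,0],[0,-0.06,0.45,0,0,0],[0,0,0,0,0,0]]'; python3 need.py 0.472 0.115 0.036 -2.5307 0 -0.021
python3 - <<'E'
from fit import *
sc=snap('scene','s7.png'); overlay(sc,[],'s7o.png',(270,160,390,260),6)
snap('wrist','w7.png')
E
```

```text
clock: 16.18
position: [0.4719, 0.1042, 0.0376]
tool_rot: [-2.528, -0.0, -0.021]
force: [-0.3, -0.1, -0.6]
grip_width: 0.0003
pos [0.4719 0.1042 0.0376] rot [-2.5281e+00 -3.0000e-04 -2.1100e-02] F [-0.3 -0.1 -0.6] w 0.0003 t 16.175
frac total [-0.005 -0.316  0.302]
rot frac [-0.0004 -0.0001  0.    ]
```

View pics/s7o.png

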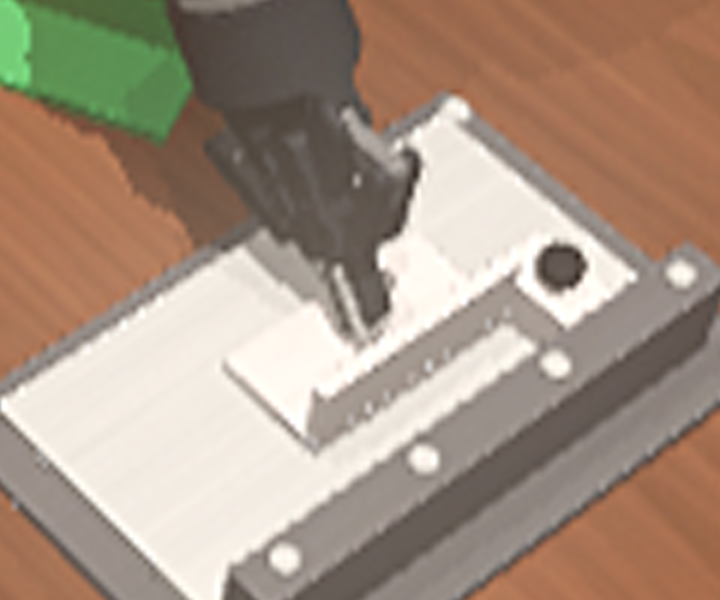

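View pics/w7.png

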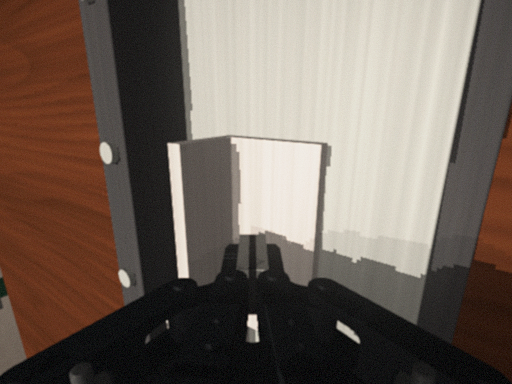

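The fingertip is inside the angle above the wide leg, facing the upright leg. The arm is clear of fence and stop. Push toward the fence.

```bash
python3 -m handwheel '[[0,-0.16,0.115,0,0,0],[0,-0.164,0.115,0,0,0],[0,-0.164,0.115,0,0,0],[0,-0.12,0.09,0,0,0],[0,0,0,0,0,0]]'; python3 -m handwheel '[[0,-0.12,0.085,0,0,0],[0,-0.12,0.085,0,0,0],[0,-0.12,0.085,0,0,0],[0,-0.12,0.085,0,0,0],[0,0,0,0,0,0]]'; python3 need.py 0.472 0.154 0.0366 -2.5307 0 -0.021
```

```text
clock: 16.9
position: [0.4725, 0.1223, 0.0377]
tool_rot: [-2.528, -0.001, -0.022]
force: [-0.4, -0.2, 0.5]
grip_width: 0.0001
clock: 17.52
position: [0.4728, 0.137, 0.0376]
tool_rot: [-2.528, -0.001, -0.022]
force: [0.3, -0.0, -0.1]
grip_width: -0.0
pos [0.4728 0.137  0.0376] rot [-2.5282e+00 -6.0000e-04 -2.1800e-02] F [ 0.3 -0.  -0.1] w -0.0 t 17.525
frac total [-0.048 -0.53   0.424]
rot frac [-0.0004 -0.0002 -0.0001]
```

Run:
```python
from fit import *
sc=snap('scene','s8.png'); overlay(sc,[],'s8o.png',(270,160,390,260),6)
snap('wrist','w8.png')
```

```text
(no output)
```

View pics/s8o.png

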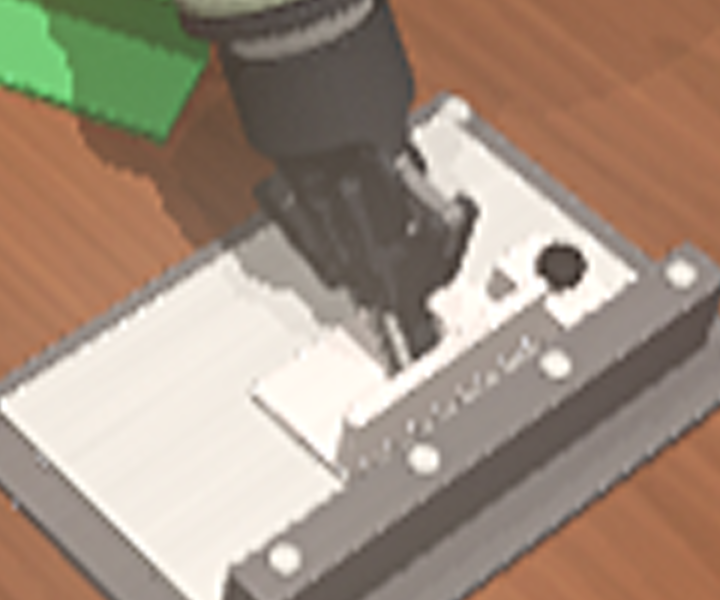

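View pics/w8.png

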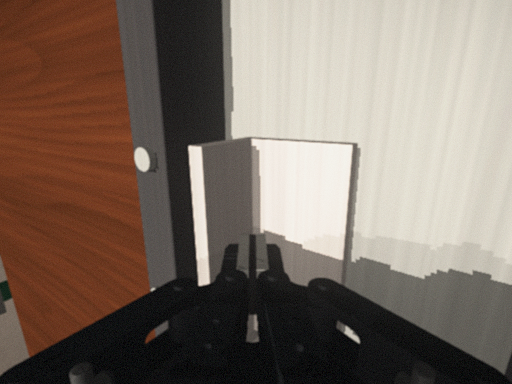

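The angle is sliding with its leg parallel to the fence. Continue in smaller steps.

```bash
python3 -m handwheel '[[0,-0.1,0.07,0,0,0],[0,-0.1,0.07,0,0,0],[0,-0.1,0.07,0,0,0],[0,-0.05,0.035,0,0,0],[0,0,0,0,0,0]]'|sed -n '2p;4p'; for i in 1; do python3 -m handwheel '[[0,-0.03,0.021,0,0,0],[0,-0.03,0.021,0,0,0],[0,0,0,0,0,0]]'|sed -n '2p;4p'; done
```

```text
position: [0.4731, 0.1475, 0.0376]
force: [-1.0, -0.3, 0.3]
position: [0.4732, 0.1492, 0.0376]
force: [-0.5, -0.1, -0.2]
```

```bash
python3 -m handwheel '[[0,-0.03,0.021,0,0,0],[0,0,0,0,0,0]]'|sed -n '2p;4p'
```

```text
position: [0.4733, 0.1501, 0.0376]
force: [0.1, -0.4, -0.4]
```

```bash
python3 -m handwheel '[[0,-0.03,0.021,0,0,0],[0,0,0,0,0,0]]'|sed -n '2p;4p'
```

```text
position: [0.4732, 0.1511, 0.0376]
force: [0.4, -0.4, -0.1]
```

```bash
python3 -m handwheel '[[0,-0.03,0.021,0,0,0],[0,0,0,0,0,0]]'|sed -n '2p;4p'
```

```text
position: [0.4733, 0.152, 0.0376]
force: [-0.2, 0.9, 0.0]
```

```bash
python3 -m handwheel '[[0,-0.03,0.021,0,0,0],[0,0,0,0,0,0]]'|sed -n '2p;4p'
```

```text
position: [0.4733, 0.1529, 0.0376]
force: [-0.5, -0.7, -0.6]
```

```bash
python3 -m handwheel '[[0,-0.03,0.021,0,0,0],[0,0,0,0,0,0]]'|sed -n '2p;4p'
```

```text
position: [0.4733, 0.1538, 0.0376]
force: [0.4, -0.7, -1.3]
```

```bash
python3 -m handwheel '[[0,-0.03,0.021,0,0,0],[0,0,0,0,0,0]]'|sed -n '2p;4p'
```

```text
position: [0.4733, 0.1547, 0.0376]
force: [-0.4, -0.4, -0.9]
```

```bash
python3 -m handwheel '[[0,-0.03,0.021,0,0,0],[0,0,0,0,0,0]]'|sed -n '2p;4p'
```

```text
position: [0.4734, 0.1556, 0.0376]
force: [-0.5, -0.3, 0.2]
```

```bash
python3 -m handwheel '[[0,-0.03,0.021,0,0,0],[0,0,0,0,0,0]]'|sed -n '2p;4p'
```

```text
position: [0.4735, 0.1559, 0.0375]
force: [-1.3, -5.8, 3.3]
```

```bash
python3 -m handwheel '[[0,-0.03,0.021,0,0,0],[0,0,0,0,0,0]]'|sed -n '2p;4p'
python3 - <<'E'
from fit import *
import pickle
qa,qf,qb=pickle.load(open('q.pkl','rb'))
q=T(qf,np.array([[-.011,.025,.02]]))[0]; q=[q[0],q[1],qf[2],q[2]]
sc=snap('scene','s9.png'); overlay(sc,[(ANG,q,(0,0,255))],'s9o.png',(270,160,390,260),6)
w=snap('wrist','w9.png'); overlay(w,[(ANG,q,(0,0,255))],'w9o.png',(80,60,460,344),2)
t=snap('top','t9.png'); overlay(t,[(ANG,q,(0,0,255))],'t9o.png',(150,170,240,285),6)
E
```

```text
position: [0.4736, 0.1562, 0.0373]
force: [-2.6, -11.9, 4.5]
```

View pics/s9o.png

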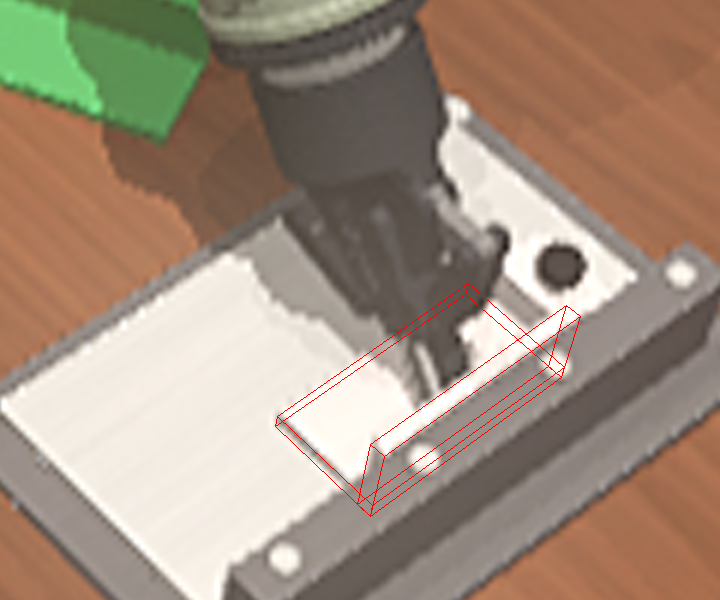

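View pics/w9o.png

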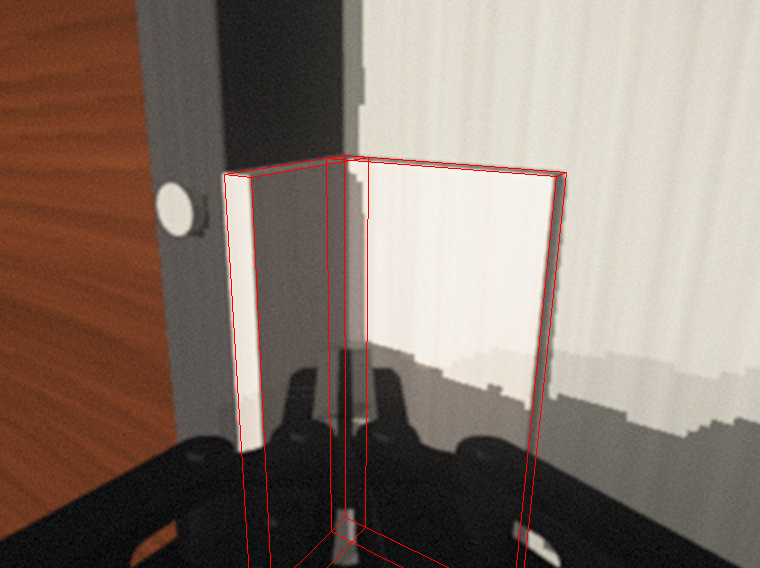

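View pics/t9o.png

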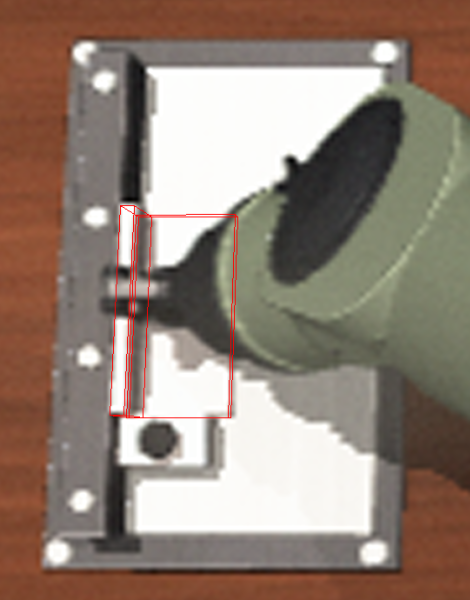

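The angle is seated flush on the fence (12 N) and the wrist wireframe matches. Because the sideways force on the tool shows a slight pull away from the stop, I'll confirm the stop contact by pushing on the far end face, then return for the hold.

```bash
python3 -m handwheel '[[0,0.2,-0.14,0,0,0],[0,0.2,-0.14,0,0,0],[0,-0.3,-0.45,0,0,0],[0,-0.4,-0.55,0,0,0],[0,-0.3,-0.43,0,0,0],[0,0,0,0,0,0]]'; python3 need.py 0.556 0.148 0.085 -2.5307 0 -0.021
```

```text
clock: 21.78
position: [0.4736, 0.1451, 0.0823]
tool_rot: [-2.529, -0.003, -0.022]
force: [0.2, -0.6, -1.0]
grip_width: 0.0
pos [0.4736 0.1451 0.0823] rot [-2.529  -0.0026 -0.0222] F [ 0.2 -0.6 -1. ] w 0.0 t 21.775
frac total [ 3.293 -0.214  0.027]
rot frac [-0.0003 -0.0005  0.0001]
```

```bash
python3 -m handwheel '[[0.8,-0.05,0,0,0,0],[0.85,-0.05,0,0,0,0],[0.85,-0.05,0,0,0,0],[0.8,-0.05,0,0,0,0],[0,0,0,0,0,0]]'; python3 need.py 0.556 0.148 0.030 -2.5307 0 -0.021
```

```text
clock: 22.4
position: [0.5564, 0.1476, 0.0838]
tool_rot: [-2.528, -0.001, -0.022]
force: [0.2, 1.0, -0.0]
grip_width: 0.0001
pos [0.5564 0.1476 0.0838] rot [-2.5283e+00 -1.0000e-03 -2.2300e-02] F [ 0.2  1.  -0. ] w 0.0001 t 22.4
frac total [-0.017  1.225  1.767]
rot frac [-0.0004 -0.0002 -0.0001]
```

```bash
python3 -m handwheel '[[0,0.4,0.6,0,0,0],[0,0.4,0.6,0,0,0],[0,0.38,0.5,0,0,0],[0,0,0,0,0,0]]'; python3 need.py 0.545 0.148 0.030 -2.5307 0 -0.021;python3 - <<'E'
from fit import *
sc=snap('scene','s10.png'); overlay(sc,[],'s10o.png',(270,160,390,260),6)
E
```

```text
clock: 22.9
position: [0.5548, 0.1476, 0.0309]
tool_rot: [-2.528, 0.002, -0.023]
force: [-0.9, -0.4, 0.6]
grip_width: 0.0001
pos [0.5548 0.1476 0.0309] rot [-2.5279e+00  1.9000e-03 -2.2700e-02] F [-0.9 -0.4  0.6] w 0.0001 t 22.9
frac total [-0.392  0.014  0.034]
rot frac [-0.0004  0.0001 -0.0004]
```

View pics/s10o.png

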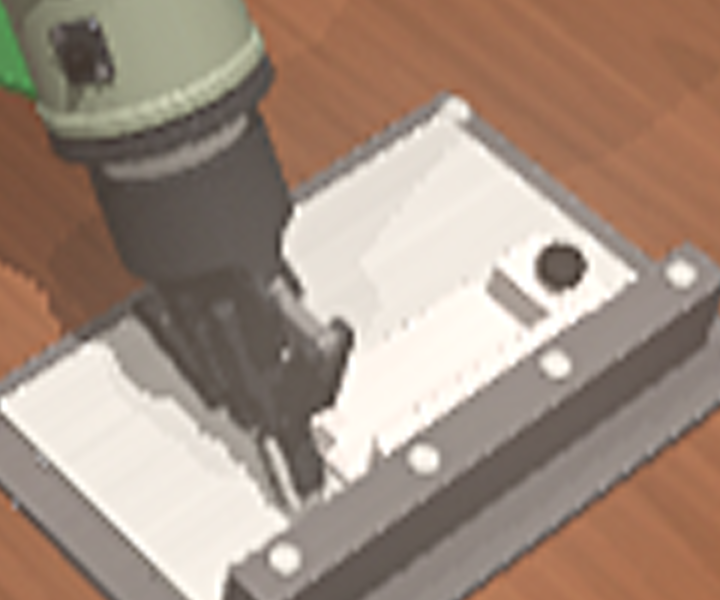

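```bash
python3 -m handwheel '[[0,0.05,0.075,0,0,0],[-0.15,0,0,0,0,0],[-0.15,0,0,0,0,0],[0,0,0,0,0,0]]'|sed -n '2p;4p'; python3 -m handwheel '[[-0.06,0,0,0,0,0],[0,0,0,0,0,0]]'|sed -n '2p;4p'
```

```text
position: [0.548, 0.1478, 0.0304]
force: [-0.7, -0.4, 0.4]
position: [0.5467, 0.1479, 0.0302]
force: [0.9, -0.3, -0.0]
```

```bash
python3 -m handwheel '[[-0.06,0,0,0,0,0],[0,0,0,0,0,0]]'|sed -n '2p;4p'
```

```text
position: [0.5452, 0.1479, 0.0302]
force: [-0.8, 0.1, 0.1]
```

```bash
python3 -m handwheel '[[-0.05,0,0,0,0,0],[0,0,0,0,0,0]]'|sed -n '2p;4p'
```

```text
position: [0.5439, 0.148, 0.0302]
force: [0.2, 0.1, 0.3]
```

```bash
python3 -m handwheel '[[0.05,0.06,0.09,0,0,0],[0,0,0,0,0,0]]'|sed -n '2p;4p'; python3 -m handwheel '[[-0.06,0,0,0,0,0],[0,0,0,0,0,0]]'|sed -n '2p;4p'
```

```text
position: [0.5453, 0.148, 0.0272]
force: [-0.6, -0.2, 0.2]
position: [0.5436, 0.1481, 0.0275]
force: [-0.1, -0.7, 0.2]
```

```bash
python3 -m handwheel '[[-0.05,0,0,0,0,0],[0,0,0,0,0,0]]'|sed -n '2p;4p'
```

```text
position: [0.5424, 0.148, 0.0275]
force: [-0.0, -0.5, 0.4]
```

```bash
python3 -m handwheel '[[-0.04,0,0,0,0,0],[0,0,0,0,0,0]]'|sed -n '2p;4p'
```

```text
position: [0.5418, 0.148, 0.0275]
force: [2.3, 0.4, -0.4]
```

```bash
python3 -m handwheel '[[-0.04,0,0,0,0,0],[0,0,0,0,0,0]]'|sed -n '2p;4p'
```

```text
position: [0.5413, 0.1479, 0.0276]
force: [4.9, 0.6, -1.5]
```

```bash
python3 -m handwheel '[[-0.04,0,0,0,0,0],[0,0,0,0,0,0]]'|sed -n '2p;4p'
```

```text
position: [0.541, 0.1478, 0.0277]
force: [8.5, 0.4, -1.4]
```

```bash
python3 -m handwheel '[[-0.04,0,0,0,0,0],[0,0,0,0,0,0]]'|sed -n '2p;4p'
python3 - <<'E'
from fit import *
sc=snap('scene','s11.png'); overlay(sc,[],'s11o.png',(270,160,390,260),6)
E
```

```text
position: [0.5408, 0.1476, 0.0279]
force: [10.9, 0.4, -1.5]
```

View pics/s11o.png

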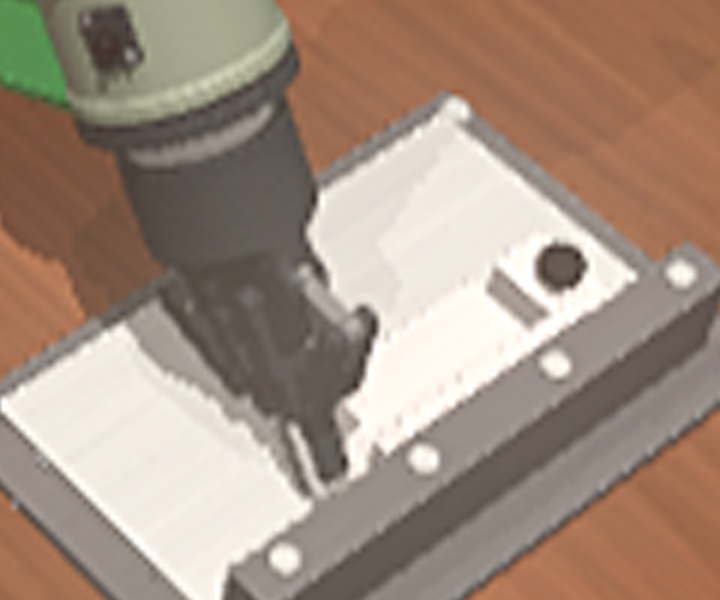

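The end push reached 10.9 N with no further motion, so the angle is firmly on the stop, and the stop itself hasn't moved. Back off and return to the inside corner.

```bash
python3 -m handwheel '[[0.35,0,0,0,0,0],[0.35,0,0,0,0,0],[0,-0.3,-0.5,0,0,0],[0,-0.45,-0.65,0,0,0],[0,-0.4,-0.5,0,0,0],[0,0,0,0,0,0]]'; python3 need.py 0.4728 0.142 0.080 -2.5307 0 -0.021
```

```text
clock: 26.75
position: [0.5565, 0.1476, 0.0795]
tool_rot: [-2.529, -0.003, -0.022]
force: [0.3, 0.9, -0.1]
grip_width: -0.0002
pos [0.5565 0.1476 0.0795] rot [-2.5289 -0.0032 -0.0221] F [ 0.3  0.9 -0.1] w -0.0002 t 26.75
frac total [-3.343  0.226 -0.196]
rot frac [-0.0003 -0.0005  0.0001]
```

```bash
python3 -m handwheel '[[-0.8,0.06,-0.05,0,0,0],[-0.85,0.06,-0.05,0,0,0],[-0.85,0.06,-0.05,0,0,0],[-0.84,0.05,-0.05,0,0,0],[0,0,0,0,0,0]]'; python3 need.py 0.4728 0.148 0.037 -2.5307 0 -0.021
```

```text
clock: 27.38
position: [0.4711, 0.1415, 0.0783]
tool_rot: [-2.529, 0.001, -0.022]
force: [-0.2, -0.7, 0.8]
grip_width: -0.0001
pos [0.4711 0.1415 0.0783] rot [-2.5286e+00  5.0000e-04 -2.2400e-02] F [-0.2 -0.7  0.8] w -0.0001 t 27.375
frac total [0.064 0.737 1.502]
rot frac [-0.0003 -0.0001 -0.0002]
```

```bash
python3 -m handwheel '[[0.06,0.3,0.45,0,0,0],[0,0.27,0.45,0,0,0],[0,0.17,0.5,0,0,0],[0,0,0,0,0,0]]'; python3 need.py 0.473 0.156 0.030 -2.5307 0 -0.021
```

```text
clock: 27.88
position: [0.4733, 0.1474, 0.0381]
tool_rot: [-2.528, 0.001, -0.022]
force: [0.3, 0.5, 1.1]
grip_width: -0.0002
pos [0.4733 0.1474 0.0381] rot [-2.5276e+00  1.2000e-03 -2.1800e-02] F [0.3 0.5 1.1] w -0.0002 t 27.875
frac total [-0.02  -0.093  0.462]
rot frac [-0.0005  0.0001 -0.0002]
```

```bash
python3 -m handwheel '[[0,-0.03,0.12,0,0,0],[0,-0.03,0.1,0,0,0],[0,0,0,0,0,0]]'|sed -n '2p;4p'; python3 -m handwheel '[[0,-0.01,0.05,0,0,0],[0,0,0,0,0,0]]'|sed -n '2p;4p'
```

```text
position: [0.4741, 0.1514, 0.0357]
force: [-0.0, 0.1, 0.2]
position: [0.4741, 0.1521, 0.0347]
force: [0.5, 0.5, 0.5]
```

```bash
python3 -m handwheel '[[0,-0.01,0.05,0,0,0],[0,0,0,0,0,0]]'|sed -n '2p;4p'
```

```text
position: [0.474, 0.1531, 0.0338]
force: [-0.3, 0.8, -0.2]
```

```bash
python3 -m handwheel '[[0,-0.01,0.05,0,0,0],[0,0,0,0,0,0]]'|sed -n '2p;4p'
```

```text
position: [0.4741, 0.154, 0.0329]
force: [-0.1, 0.0, 0.2]
```

```bash
python3 -m handwheel '[[0,-0.01,0.05,0,0,0],[0,0,0,0,0,0]]'|sed -n '2p;4p'
```

```text
position: [0.4741, 0.155, 0.032]
force: [0.5, -0.3, 0.2]
```

```bash
python3 -m handwheel '[[-0.01,-0.01,0.05,0,0,0],[0,0,0,0,0,0]]'|sed -n '2p;4p'
```

```text
position: [0.4741, 0.1557, 0.0313]
force: [-0.8, -3.6, 7.6]
```

```bash
python3 -m handwheel '[[-0.02,-0.01,0.04,0,0,0],[0,0,0,0,0,0]]'|sed -n '2p;4p'
```

```text
position: [0.4741, 0.1559, 0.031]
force: [-1.9, -13.5, 20.5]
```

```bash
python3 -m handwheel '[[-0.03,-0.012,-0.007,0,0,0],[0,0,0,0,0,0],[0,0,0,0,0,0]]'|sed -n '2p;4p'; python3 -m handwheel '[[0,0,0,0,0,0],[0,0,0,0,0,0]]'|sed -n '1,4p'
```

```text
position: [0.474, 0.1558, 0.0311]
force: [2.0, -10.5, 13.9]
clock: 30.38
position: [0.474, 0.1559, 0.0311]
tool_rot: [-2.529, -0.003, -0.024]
force: [1.8, -11.0, 14.8]
```

```bash
python3 -m handwheel '[[0,-0.02,0.01,0,0,0],[0,0,0,0,0,0],[0,0,0,0,0,0]]'|sed -n '2p;4p'
python3 - <<'E'
from fit import *
import pickle
qa,qf,qb=pickle.load(open('q.pkl','rb'))
t,s,R=pickle.load(open('d.pkl','rb'))
q=T(qf,np.array([[-.011,.025,.02]]))[0]; q=[q[0],q[1],qf[2],q[2]]
sc=snap('scene','s12.png'); overlay(sc,[(ANG,q,(0,0,255))],'s12o.png',(270,160,390,260),6)
w=snap('wrist','w12.png'); overlay(w,[(ANG,q,(0,0,255))],'w12o.png',(80,60,460,344),2)
tt=snap('top','t12.png')
for n,a,b in(('top',t,tt),('scene',s,sc)):
    d=np.abs(a['pixels'].astype(int)-b['pixels']).max(2)>60
    print(n,'bystander diffs', d[60:290,270:420].sum() if n=='top' else d[80:250,130:300].sum())
a=t['pixels'][225:290,155:215];b=tt['pixels'][225:290,155:215]
im=cv2.resize(cv2.hconcat([a,b]),None,fx=6,fy=6,interpolation=cv2.INTER_CUBIC);cv2.imwrite('pics/cmp12.png',im)
for i in range(3): print(np.round(bot.observe()['force'],1),bot.observe()['clock'])
E
```

```text
position: [0.474, 0.1561, 0.0311]
force: [1.5, -13.9, 15.3]
top bystander diffs 7888
scene bystander diffs 1100
[  1.1 -15.3  16.1] 30.9
[  1.1 -15.3  16.1] 30.9
[  1.1 -15.3  16.1] 30.9
```

View pics/s12o.png

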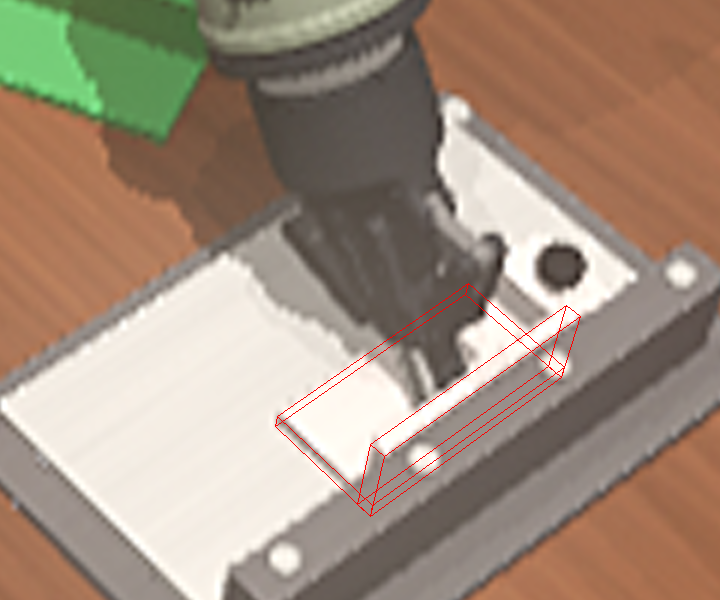

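View pics/w12o.png

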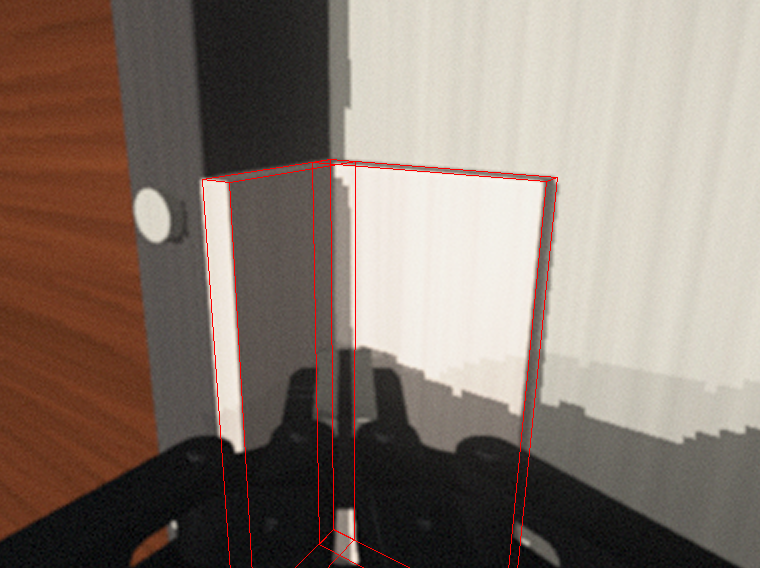

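View pics/cmp12.png

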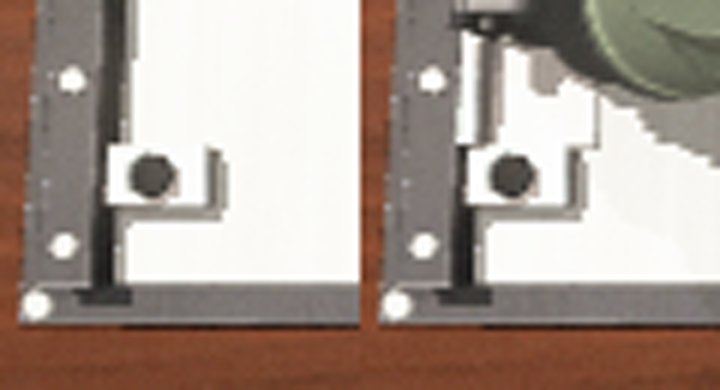

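View pics/t12.png

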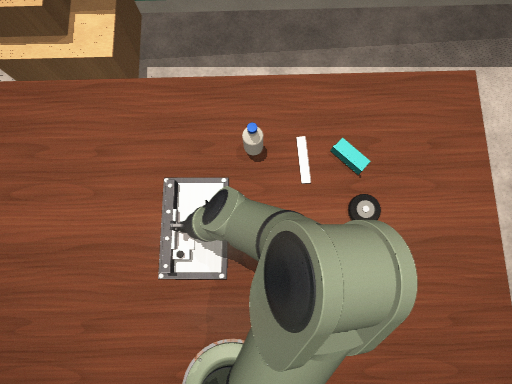

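Final view: the angle sits against fence and stop, the stop block is in the same pixels as before, and bar, bottle and caster are unchanged in top. One settle check, then hand in.

```bash
python3 -m handwheel '[[0,0,0,0,0,0],[0,0,0,0,0,0],[0,0,0,0,0,0],[0,0,0,0,0,0],[0,0,0,0,0,0],[0,0,0,0,0,0]]'; python3 -c "
from workcell import bot
print(bot.job_done())"
```

```text
clock: 31.65
position: [0.474, 0.1561, 0.0311]
tool_rot: [-2.53, -0.003, -0.025]
force: [0.5, -14.3, 15.0]
grip_width: 0.0002
the job is handed in; nothing more can be done
None
```

The angle is on the bed with its upright leg flush on the fence and its end against the stop. The arm is still pressing it there, and the job was handed in at about 31.7 s of the 54 s allowed.

I gripped the angle by its upright leg, set it on the bed and slid it until it met the stop. I then let go and pushed it against the fence with closed fingertips tilted 35°. A push of about 11 N on its far end confirmed it was on the stop before I moved to the final push in the inside corner.

**Final force:** the last reading was about 15 N down and 14 N toward the fence, with about 0.5 N toward the stop, and it stayed steady over the last 0.75 s.

**Position:** the angle's outline at the seated pose matches the last wrist and scene pictures. The stop block shows in the same place in the top picture as before.

**Bystanders:** flat bar, bottle and caster look unmoved in the top picture. My automatic before-and-after picture comparison told me nothing, because the arm covers that area. The arm also hides the orange and both green look-alikes in the last top picture, so I could not recheck those.

**Less certain:**
- The stop position measured from the two cameras differed by about 4 mm, so I settled it by contact.
- That the gripper touches only the angle is judged from the pictures and geometry; there was no direct check.
- The wrist sensor briefly read 26 N when the angle first met the bed.

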